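# Level the appliance stand and check it under load

### The job

The small three-footed appliance stand leans to one end: lay the spirit level lengthwise on the middle of its board, take the hand off it, and turn the black knob of the levelling foot until the bubble comes to rest wholly between the two lines. Then push down steadily on the middle of the level with about 10 N, to check that the stand stays level under load. Finish while holding it so, still pressing and with the bubble between the lines, and do not disturb the other things on the worktop.

Things in the scene. Friction and masses are not known exactly. Their poses are not given: they have to be found in the camera images.
- stand: Appliance stand, fixed to the worktop: a pale wooden board 150 mm deep (x) and 240 mm long (y), 16 mm thick, on dark flat steel bars. The origin lies on the worktop under the middle of the board; its y axis runs along the board's length towards the levelling foot. Two rubber feet carry the other (-y) end, on the line y = -100 mm.
- board: The tilting part of the stand: board, steel bars and the lug that the levelling foot is screwed through (reaching to y = +185 mm of the stand, its boss 60 mm high). Origin on the worktop midway between the two rubber feet, about which it tilts (at most about 10 mrad, low at the knob's end at the start); axes as the stand's when level.
- board_mid (a point): Middle of the board's upper face, about 60 mm above the worktop. Nothing else stands on the board.
- knob (a point): Centre of the levelling foot's black ribbed round knob (36 mm wide, 70 to 98 mm above the worktop, this point 82), on the vertical screw axis, 165 mm from the stand's origin along +y. Stays at its height, may be gripped at any angle, turns with 0.06 N m, stays put. Clockwise from above raises this end of the board, 4 mm a turn. At the start this end is low by a quarter to three quarters of a turn.
- level: Pocket spirit level of bare aluminium with black end caps, 150 mm long (x), 24 mm wide (y), 38 mm high, about 0.3 kg, lying loose on the worktop right of the stand. The origin is the centre of its underside; x runs along its length. Either way round will do.
- vial (a point): Middle of the level's top, over the middle of the vial (the vial lies in a slot 70 mm long, the rails beside it and the ends are flat; one may press there).
- bubble (a joint): Displacement of the bubble from the middle of the vial in m, positive towards the level's own +x end, at most 0.0225. Bubble 20 mm long, the two black lines 27 mm apart: wholly between them within 0.003. It drifts to the higher end, 2.1 mm per mrad of lean (5 mm per rad of the knob with the level lengthwise on the board), and takes about 1.5 s to come to rest.
- teaspoon_0: Bystander, to be left alone: teaspoon, 132 mm long, lying left of the stand.
- capsule_5: Bystander, to be left alone: small black coffee capsule, 37 mm wide, between the stand and the pod machine at the back right.
- espresso_cup: Bystander, to be left alone: small striped espresso cup, 63 mm wide, 49 mm high, left of the stand.
- mug_3: Bystander, to be left alone: black mug, 91 mm wide, 84 mm high, at the right edge.
- sugar_jar: Bystander, to be left alone: blue jar with a wooden lid, 70 mm wide, 105 mm high, behind the stand.
- spice_0: Bystander, to be left alone: spice jar with a pale cap, 44 mm wide, 101 mm high, behind the stand.

How it is judged:
By the outcome, as a careful person would: the job done as asked, in the order asked, and still so for the second after the job is handed in, while the arm keeps its last pose, push and grip.
It also fails if it takes over 72 s, if anything falls off the work surface, if the arm or the gripper's body presses on something with over 40 N, if the wrist force passes 120 N, or if a joint passes its speed limit or range.

### The arm

A 6-joint arm with a two-finger parallel gripper is mounted at the origin on a cart in front of the work surface, level with it; the furniture and walls round the work are solid. World frame = base frame: x ahead of the robot, y to its left, z up, the work surface at z = 0. Lengths are in m, angles in rad, forces in N, time in s.
With the tool pointing down it reaches from about 0.25 to 0.775 m from the base axis. Payload 8.9 kg.
Tool frame: the origin (TCP) lies on the centre line of the jaws, within the pads' length; the fingertips stand 25 mm ahead of it and the grasp point (between the pads) lies 6 mm ahead of it; z points along the fingers, y is the line along which they close (so a half turn about z gives the same grasp; the last joint's range is limited). The gripper opens to 85 mm and grips with 20 to 120 N. Pads are 22 mm wide; open, the fingers measure 114 mm over their backs; the gripper's body (76 mm by 85 mm) begins 54 mm behind the grasp point. The pads swing forward as they close: fully open they stand 13 mm farther back than shut.
Start: joints at [1.059, 0.291, -0.153, 1.127, 0, 1.431], TCP at [0.191, 0.489, 0.256] pointing down, gripper open.
Joint ranges: [-2.52, 2.52], [-0.91, 1.74], [-1.3, 1.37], [-1.96, 2.02], [-1.52, 1.47], [-3.14, 3.14]. Speed limits (rad/s): [2.22, 2.22, 2.79, 3.14, 3.14, 3.14].

### API

Orientations are given as [roll, pitch, yaw] about the fixed x, y, z axes, in that order (R = Rz(yaw) Ry(pitch) Rx(roll)).
In Python, from cell import status, optics, workorder gives the robot as it stands.
- The arm moves only by the tool arm_command, never from a script. Its argument "targets" is a list of rows, each a list of 7 numbers: the opening, from 0 (shut) to 1 (fully open), then the shift along the tool's x, y, z in mm, then the turn, a rotation vector about the tool's x, y, z in degrees. In form: [[fingers, x, y, z, ax, ay, az], ...]. A call has 1 to 12 rows; each row is the pose to reach, as a shift and turn from the pose commanded when the call began, along the tool's axes at that moment; what a row does not reach only later rows make up. A row lasts 1/10 s, in which the tool goes at most 50 mm and 8.59 degrees, less where a joint would pass 70% of its speed; a pose out of reach is approached as far as the arm can. A call with a gripper value outside its range is refused whole. The fingers move at their own pace and stop on an object; "squeeze" is the grip in N (left out, the last holds). Time passes only in rows, so rows that repeat a pose let the fingers close. It gives the time, the measured TCP pose, the force, the opening and the grip force at its end, in the units of the state.
- status.sense(): the state, without advancing time (a new reading comes with each control period).
- optics.capture(name): name is "side" or "top" or "wrist"; returns (picture, depth): 400x640x3 uint8, blue, green, red; 400x640 float32, m along the optical axis (not along the pixel's ray), 0 where there is no reading.
- optics.camera_info(name): a dict with "fx", "fy", "cx", "cy" (pixels), "position" and "attitude" of the camera in the world. Camera axes: x right, y down, z forward; pixel columns grow to the right and rows downward; lengths in m; the calibration is good to about 2 mm. A picture is of the moment at which its call begins: read the wrist's pose just before it. camera_info takes no time and is no camera call; for the wrist camera it gives the pose at the moment of the call.
- workorder.job_done(): hands the job in; it is judged then, once.
The state is a dict: "t": time; "q": joint angles; "qd": joint speeds; "joint_efforts": joint torques, N m; "tcp_pos": TCP position; "tool_rot": TCP orientation; "wrist_force": force on the tool from outside, world axes, zero at the start; "torque": the same for the moment, N m; "finger_gap": finger opening in m; "grip_force": force on a finger pad.
Only numpy, scipy, OpenCV 4.12 (cv2) and the standard library are available. Lean on these libraries where they do the work, as an engineer would, in place of code of your own. Each camera call takes 0.05 s, during which the arm holds its last target. There are 200 camera calls.

## Working session

There is one attempt and no reset: what is moved stays moved. The work goes in short steps, Python scripts to look and compute and a tool call to move; the robot and the scene stay as the last step left them, time stands still between calls to the robot, and variables do not carry over. Pictures are saved under pics/ and viewed, at most 10 in all, crops included, and the job is handed in when it is done.

Besides the shell and the picture viewer there is one more tool, called by a JSON object that holds its "fn" and its "kwargs", one argument or row to a line. arm_command: Moves the arm, as the interface text tells. Its arguments: {"type":"object","properties":{"targets":{"type":"array","items":{"type":"array","items":{"type":"number"}}},"squeeze":{"type":"number"}},"required":["targets"]}

```bash
mkdir -p pics
cat > h.py <<'E'
import numpy as np,cv2
from scipy.spatial.transform import Rotation as R
from cell import status,optics,workorder
def rot(a):
    a=np.array(a,float)
    return a if a.shape==(3,3) else (R.from_quat(a).as_matrix() if a.size==4 else R.from_euler('xyz',a).as_matrix())
def cap(n,save=None):
    i=optics.camera_info(n); p,d=optics.capture(n)
    if save: cv2.imwrite('pics/'+save+'.png',p)
    return i,p,d
def ray(i,u,v,z):
    r=rot(i['attitude'])@np.array([(u-i['cx'])/i['fx'],(v-i['cy'])/i['fy'],1]); o=np.array(i['position'])
    return o+r*(z-o[2])/r[2]
def cloud(i,d):
    v,u=np.mgrid[:d.shape[0],:d.shape[1]]
    c=np.stack([(u-i['cx'])/i['fx']*d,(v-i['cy'])/i['fy']*d,d],-1)
    return c@rot(i['attitude']).T+np.array(i['position'])
E
python3 - <<'E'
from h import *
for n in('top','side'):
    i,p,d=cap(n,n); print(n,i); np.savez(n,p=p,d=d)
print(status.sense())
E
```

```text
top {'fx': 477.09178749644656, 'fy': 477.09178749644656, 'cx': 316.1474411628703, 'cy': 202.44646280096126, 'position': array([0.30100013, 0.0087668 , 1.52879979]), 'attitude': array([-2.94259825, -0.00864526, -1.58663511])}
side {'fx': 379.8752447958857, 'fy': 379.8752447958857, 'cx': 322.34288893610017, 'cy': 196.61731530401303, 'position': array([ 0.26451198, -1.15325024,  0.71635101]), 'attitude': array([-2.05449039, -0.0247266 , -0.25194598])}
{'t': 0.1, 'q': array([ 1.05867772e+00,  2.91206177e-01, -1.54075278e-01,  1.12669719e+00,
        2.45837061e-05,  1.43149240e+00]), 'qd': array([ 0.0003706 , -0.00136007,  0.00282103,  0.0010711 , -0.00173015,
        0.00079929]), 'joint_efforts': array([ 1.10995017e-03, -5.37977457e+01,  3.31919467e+01,  9.30872251e-03,
       -2.57570919e-04,  2.35256721e-05]), 'tcp_pos': array([0.19103119, 0.48860924, 0.25578983]), 'tool_rot': array([-3.14042520e+00, -1.88514843e-04,  2.76877785e+00]), 'wrist_force': array([-0.52038281, -0.34424564,  0.23059122]), 'torque': array([-0.02966696, -0.01833098,  0.01253666]), 'grip_force': 0.0, 'finger_gap': 0.08548122595929965}
```

View pics/top.png

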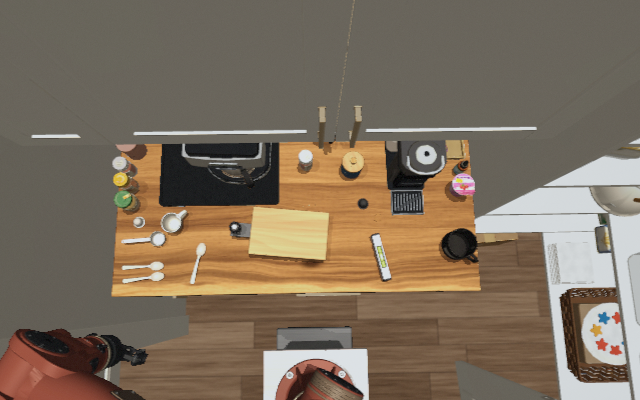

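View pics/side.png

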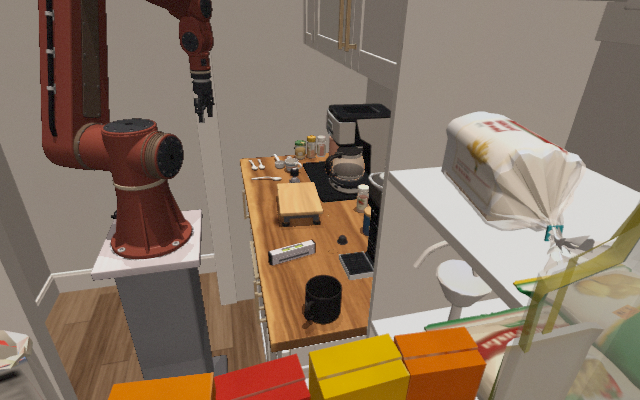

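The top view shows the board at about (289,233), the knob at (236,228) to its left, and the level at (381,257) lying roughly along the image columns. The mug is at (459,244) and the capsule at (363,203).

Run:
```python
from h import *
i=optics.camera_info('top'); f=np.load('top.npz'); p,d=f['p'],f['d']; C=cloud(i,d)
# level: height mask
def rect(m,z,lo=0):
    m=m.astype(np.uint8)
    cs,_=cv2.findContours(m,0,2)
    c=max(cs,key=cv2.contourArea); c=c[:,0,:].astype(float)
    w=np.array([ray(i,u,v,z)[:2] for u,v in c],np.float32)
    r=cv2.minAreaRect(w*1000); print(len(c),r); return r
X,Y,Z=C[...,0],C[...,1],C[...,2]
reg=lambda a,b,c,e:np.s_[c:e,a:b]
def sub(m,a,b,c,e):
    o=np.zeros_like(m); o[c:e,a:b]=m[c:e,a:b]; return o
print('level');rect(sub((Z>0.02)&(Z<0.06),365,397,228,285),.038)
print('board');rect(sub((Z>0.045)&(Z<0.07),245,335,200,268),.06)
print('knob');rect(sub((Z>0.08)&(Z<0.12),222,252,215,245),.098)
hsv=cv2.cvtColor(p,cv2.COLOR_BGR2HSV)
print('knobdark');rect(sub(hsv[...,2]<60,222,246,215,245),.095)
print(np.nanmedian(Z[250:260,378:384]),np.median(Z[225:240,270:310]),Z[220:240:2,228:246:2].round(3))
big=np.hstack([cv2.resize(p[215:255,215:275],None,fx=6.5,fy=6.5,interpolation=cv2.INTER_CUBIC),cv2.resize(p[225:290,355:410],(220,260),interpolation=cv2.INTER_CUBIC)])
cv2.imwrite('pics/crop.png',big)
```

```text
level
57 ((426.83563232421875, -208.3828582763672), (149.3017578125, 27.16158103942871), 12.987170219421387)
board
74 ((502.9765319824219, 85.036376953125), (255.2712860107422, 150.20249938964844), 84.4515609741211)
knob
25 ((518.1338500976562, 238.63299560546875), (35.0850944519043, 33.459983825683594), 14.908782958984375)
knobdark
42 ((516.0140991210938, 238.83139038085938), (34.01997756958008, 30.254220962524414), 0.8972879648208618)
0.035299501578694215 0.059221463702830546 [[ 0.006 -0.    -0.001  0.002  0.002 -0.005  0.004 -0.007  0.004]
 [-0.004 -0.002  0.086  0.098  0.097  0.083  0.002 -0.005 -0.002]
 [-0.003  0.097  0.095  0.094  0.055  0.095  0.084  0.039  0.043]
 [-0.001  0.094  0.098  0.096  0.1    0.06   0.094  0.046  0.046]
 [-0.004  0.101  0.05   0.102  0.074  0.099  0.094  0.046  0.043]
 [-0.003  0.091  0.096  0.043  0.099  0.095  0.069  0.037  0.045]
 [-0.002  0.003  0.093  0.1    0.093  0.072  0.049  0.043  0.04 ]
 [-0.007  0.041  0.037  0.045  0.045  0.045  0.044  0.041  0.042]
 [ 0.004 -0.001 -0.     0.     0.045  0.042  0.038  0.042  0.044]
 [ 0.001 -0.006 -0.001  0.003  0.004  0.004  0.007 -0.002  0.   ]]
```

View pics/crop.png

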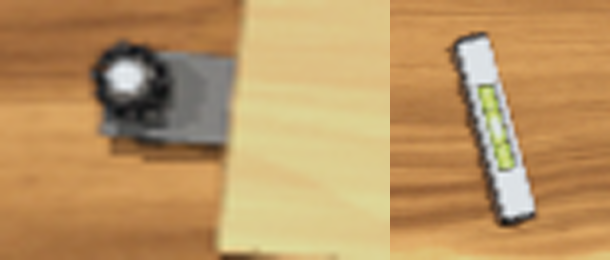

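The crop shows the knob disc left of the lug, and the level's lighter face with its yellow vial, with both ends clear. Next I move above the level.

```bash
cat >> h.py <<'E'
def go(x,y,z,yawdeg):
    s=status.sense(); Rc=R.from_euler('xyz',s['tool_rot']); Rt=R.from_euler('xyz',[np.pi,0,np.radians(yawdeg)])
    print('t',s['t'].__round__(2),'pos',s['tcp_pos'].round(4),'rpy',np.degrees(s['tool_rot']).round(2),'F',s['wrist_force'].round(2),'gap',round(s['finger_gap'],4))
    print('shift mm',(1000*Rc.inv().apply(np.array([x,y,z])-s['tcp_pos'])).round(1),'rot deg',(Rc.inv()*Rt).as_rotvec(degrees=True).round(2))
E
python3 -c "
from h import *
go(.427,-.208,.22,193)"
```

```text
t 0.1 pos [0.191  0.4886 0.2558] rpy [-1.7993e+02 -1.0000e-02  1.5864e+02] F [-0.52 -0.34  0.23] gap 0.0855
shift mm [-473.5 -562.8   36.4] rot deg [-6.000e-02 -3.000e-02 -3.436e+01]
```

{"fn": "arm_command", "kwargs": {
  "targets": [
    [0.7,-473,-563,36,0,0,-34.4],
    [0.7,-473,-563,36,0,0,-34.4],
    [0.7,-473,-563,36,0,0,-34.4],
    [0.7,-473,-563,36,0,0,-34.4],
    [0.7,-473,-563,36,0,0,-34.4],
    [0.7,-473,-563,36,0,0,-34.4],
    [0.7,-473,-563,36,0,0,-34.4],
    [0.7,-473,-563,36,0,0,-34.4],
    [0.7,-473,-563,36,0,0,-34.4],
    [0.7,-473,-563,36,0,0,-34.4],
    [0.7,-473,-563,36,0,0,-34.4],
    [0.7,-473,-563,36,0,0,-34.4]
  ]
}}

```text
t: 1.3
tcp_pos: [0.3775, -0.0634, 0.2279]
tool_rot: [-3.142, 0.0, -2.915]
wrist_force: [0.7, -0.1, -0.0]
finger_gap: 0.0598
grip_force: 0.0
```

```bash
python3 -c "
from h import *
go(.427,-.208,.22,193)"
```

```text
t 1.3 pos [ 0.3775 -0.0634  0.2279] rpy [-1.8000e+02  2.0000e-02 -1.6699e+02] F [ 0.67 -0.1  -0.01] gap 0.0598
shift mm [ -15.7 -152.1    7.9] rot deg [-0.    0.02  0.01]
```

{"fn": "arm_command", "kwargs": {
  "targets": [
    [0.7,-15,-130,8,0,0,0],
    [0.7,-15,-130,8,0,0,0],
    [0.7,-15,-130,8,0,0,0],
    [0.7,-15,-130,8,0,0,0],
    [0.7,-15,-130,8,0,0,0],
    [0.7,-15,-130,8,0,0,0]
  ]
}}

```text
t: 1.9
tcp_pos: [0.4209, -0.1835, 0.2198]
tool_rot: [3.141, -0.001, -2.913]
wrist_force: [0.6, -0.6, 0.1]
finger_gap: 0.0598
grip_force: 0.0
```

Run:
```python
from h import *
i,p,d=cap('wrist','w1'); go(.427,-.208,.22,193); print(i['position'],i['attitude'],i['fx'])
C=cloud(i,d);Z=C[...,2]
print(np.median(Z[d>0]))
m=((Z>.022)&(Z<.055)&(d>0)).astype(np.uint8)
cs,_=cv2.findContours(m,0,2)
for c in cs:
    if cv2.contourArea(c)>800:
        w=np.array([ray(i,u,v,.038)[:2] for u,v in c[:,0].astype(float)],np.float32)
        print(cv2.boundingRect(c),cv2.minAreaRect(w*1000))
```

```text
t 1.95 pos [ 0.421  -0.1833  0.22  ] rpy [ 1.7997e+02 -2.0000e-02 -1.6690e+02] F [-0.31  0.04 -0.16] gap 0.0597
shift mm [ -0.3 -25.4  -0.1] rot deg [ 0.03 -0.02  0.1 ]
[ 0.35523914 -0.19830878  0.33810061] [ 2.87391250e+00 -2.29919975e-04  1.79977004e+00] 355.38723690309934
0.0007847648866480261
(0, 105, 68, 108) ((456.4155578613281, -421.927734375), (91.59088897705078, 49.16594314575195), 10.838309288024902)
(272, 95, 33, 170) ((427.91796875, -210.2299346923828), (149.1553955078125, 24.7415771484375), 13.06248950958252)
```

View pics/w1.png

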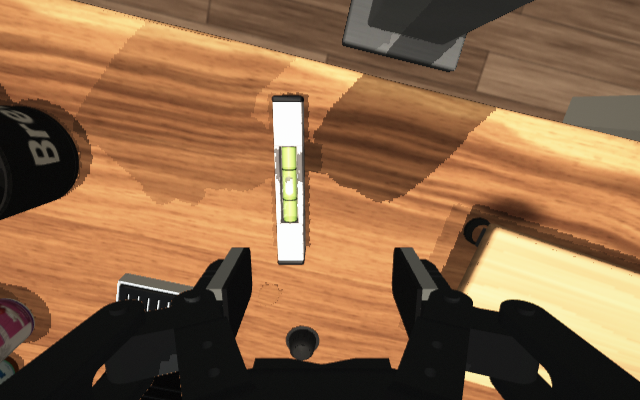

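The wrist view shows the level at columns 272–305, rows 95–265, upright, with the open fingers below it in the picture and the mug clear at left. I'll shift over, descend and grip.

```bash
python3 -c "
from h import *
go(.4275,-.2097,.034,193.05)"
```

```text
t 1.95 pos [ 0.421  -0.1833  0.22  ] rpy [ 1.7997e+02 -2.0000e-02 -1.6690e+02] F [-0.31  0.04 -0.16] gap 0.0597
shift mm [ -0.4 -27.2 185.9] rot deg [ 0.03 -0.02  0.05]
```

{"fn": "arm_command", "kwargs": {
  "targets": [
    [0.7,-0.4,-27.2,40,0,0,0],
    [0.7,-0.4,-27.2,80,0,0,0],
    [0.7,-0.4,-27.2,120,0,0,0],
    [0.7,-0.4,-27.2,150,0,0,0],
    [0.7,-0.4,-27.2,172,0,0,0],
    [0.7,-0.4,-27.2,184,0,0,0],
    [0.7,-0.4,-27.2,186,0,0,0],
    [0.7,-0.4,-27.2,186,0,0,0],
    [0.0,-0.4,-27.2,186,0,0,0],
    [0.0,-0.4,-27.2,186,0,0,0],
    [0.0,-0.4,-27.2,186,0,0,0],
    [0.0,-0.4,-27.2,186,0,0,0]
  ],
  "squeeze": 35
}}

```text
t: 3.15
tcp_pos: [0.4284, -0.211, 0.0348]
tool_rot: [-3.141, 0.001, -2.914]
wrist_force: [-0.7, 1.4, 7.8]
finger_gap: 0.0236
grip_force: 34.9
```

{"fn": "arm_command", "kwargs": {
  "targets": [
    [0.0,0,0,0,0,0,0],
    [0.0,0,0,0,0,0,0],
    [0.0,0,0,0,0,0,0],
    [0.0,0,0,0,0,0,0]
  ]
}}

```text
t: 3.55
tcp_pos: [0.4284, -0.211, 0.0348]
tool_rot: [-3.141, 0.001, -2.914]
wrist_force: [-0.6, 1.1, 7.6]
finger_gap: 0.0237
grip_force: 34.9
```

Run:
```python
from h import *
go(.5025,.0755,.17,264.4)
```

```text
t 3.55 pos [ 0.4284 -0.211   0.0348] rpy [-1.7995e+02  7.0000e-02 -1.6695e+02] F [-0.65  1.13  7.62] gap 0.0237
shift mm [-137.   262.3 -135.2] rot deg [-8.000e-02  3.000e-02 -7.135e+01]
```

{"fn": "arm_command", "kwargs": {
  "targets": [
    [0.0,0,0,-40,0,0,0],
    [0.0,0,0,-90,0,0,0],
    [0.0,0,0,-140,0,0,0],
    [0.0,-100,190,-190,0,0,-50],
    [0.0,-137,262,-190,0,0,-71.4],
    [0.0,-137,262,-190,0,0,-71.4],
    [0.0,-137,262,-190,0,0,-71.4],
    [0.0,-137,262,-190,0,0,-71.4],
    [0.0,-137,262,-190,0,0,-71.4],
    [0.0,-137,262,-190,0,0,-71.4],
    [0.0,-137,262,-190,0,0,-71.4],
    [0.0,-137,262,-190,0,0,-71.4]
  ]
}}

```text
t: 4.75
tcp_pos: [0.5019, 0.076, 0.224]
tool_rot: [3.141, -0.0, -1.661]
wrist_force: [-0.5, -0.4, -3.7]
finger_gap: 0.0235
grip_force: 36.2
```

{"fn": "arm_command", "kwargs": {
  "targets": [
    [0.0,0,0,0,0,0,0],
    [0.0,0,0,0,0,0,0],
    [0.0,0,0,0,0,0,0]
  ]
}}

```text
t: 5.05
tcp_pos: [0.5022, 0.0752, 0.224]
tool_rot: [3.142, 0.0, -1.669]
wrist_force: [-0.5, 0.6, -3.9]
finger_gap: 0.0239
grip_force: 36.2
```

Run:
```python
from h import *
f=np.load('top.npz'); p,d=f['p'],f['d'];i=optics.camera_info('top')
def fit(i,p,d,tag,box=None):
    Z=cloud(i,d)[...,2]
    hsv=cv2.cvtColor(p,cv2.COLOR_BGR2HSV)
    m=((Z>.045)&(Z<.075)&(d>0)&(hsv[...,1]>60)&(hsv[...,2]>90)).astype(np.uint8)
    if box: o=np.zeros_like(m);a,b,c,e=box;o[c:e,a:b]=m[c:e,a:b];m=o
    m=cv2.morphologyEx(m,cv2.MORPH_OPEN,np.ones((7,7)))
    cs,_=cv2.findContours(m,0,2); c=max(cs,key=cv2.contourArea)
    w=np.array([ray(i,u,v,.06)[:2] for u,v in c[:,0].astype(float)],np.float32)
    print(tag,cv2.boundingRect(c),cv2.minAreaRect(w*1000))
fit(i,p,d,'top',(240,340,195,270))
i,p,d=cap('wrist','w2'); fit(i,p,d,'wrist')
go(.5025,.0755,.17,264.4)
```

```text
top (249, 207, 80, 53) ((502.1616516113281, 76.8968276977539), (238.93460083007812, 150.029052734375), 84.48323822021484)
wrist (217, 31, 203, 254) ((502.7962646484375, 59.61107635498047), (204.1470489501953, 148.2586669921875), 84.41400146484375)
t 5.1 pos [0.5022 0.0752 0.224 ] rpy [180.     0.   -95.64] F [-0.06  0.23 -3.18] gap 0.0239
shift mm [-0.4 -0.3 54. ] rot deg [ 0.    0.   -0.04]
```

View pics/w2.png

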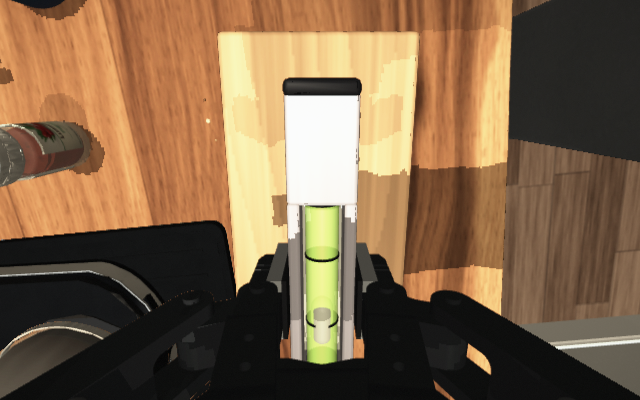

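The wrist view shows the level held straight along the board, with the far end at (322,85) and the board edges at columns 220–418 symmetric about it. I'll lower it gently.

{"fn": "arm_command", "kwargs": {
  "targets": [
    [0.0,0,1,40,0,0,0],
    [0.0,0,1,80,0,0,0],
    [0.0,0,1,110,0,0,0],
    [0.0,0,1,122,0,0,0],
    [0.0,0,1,126,0,0,0],
    [0.0,0,1,128,0,0,0],
    [0.0,0,1,128.5,0,0,0],
    [0.0,0,1,128.5,0,0,0],
    [0.0,0,1,128.5,0,0,0]
  ]
}}

```text
t: 6.0
tcp_pos: [0.5019, 0.0755, 0.0963]
tool_rot: [-3.14, 0.0, -1.668]
wrist_force: [-0.3, 0.3, -3.4]
finger_gap: 0.0238
grip_force: 36.1
```

{"fn": "arm_command", "kwargs": {
  "targets": [
    [0.0,0,0,0.7,0,0,0],
    [0.0,0,0,0.7,0,0,0]
  ]
}}

```text
t: 6.2
tcp_pos: [0.5014, 0.0754, 0.095]
tool_rot: [-3.141, 0.0, -1.668]
wrist_force: [0.3, -0.2, -3.0]
finger_gap: 0.0234
grip_force: 36.1
```

{"fn": "arm_command", "kwargs": {
  "targets": [
    [0.0,0,0,0.6,0,0,0],
    [0.0,0,0,0.6,0,0,0]
  ]
}}

```text
t: 6.4
tcp_pos: [0.5014, 0.0755, 0.0943]
tool_rot: [-3.141, 0.0, -1.668]
wrist_force: [-0.6, 0.1, 0.1]
finger_gap: 0.0234
grip_force: 36.7
```

{"fn": "arm_command", "kwargs": {
  "targets": [
    [0.0,0,0,0.6,0,0,0],
    [0.0,0,0,0.6,0,0,0]
  ]
}}

```text
t: 6.6
tcp_pos: [0.5014, 0.0756, 0.0939]
tool_rot: [-3.141, 0.0, -1.668]
wrist_force: [-0.2, 3.0, 2.7]
finger_gap: 0.0231
grip_force: 37.1
```

{"fn": "arm_command", "kwargs": {
  "targets": [
    [0.2,0,0,0,0,0,0],
    [0.35,0,0,0,0,0,0],
    [0.5,0,0,0,0,0,0],
    [0.6,0,0,0,0,0,0],
    [0.6,0,0,-20,0,0,0],
    [0.6,0,0,-60,0,0,0],
    [0.6,0,0,-96,0,0,0],
    [0.6,0,0,-96,0,0,0],
    [0.6,0,0,-96,0,0,0],
    [0.6,0,0,-96,0,0,0],
    [0.6,0,0,-96,0,0,0],
    [0.6,0,0,-96,0,0,0]
  ]
}}

```text
t: 7.8
tcp_pos: [0.5007, 0.0754, 0.1886]
tool_rot: [3.14, -0.0, -1.668]
wrist_force: [-0.5, -0.6, 0.2]
finger_gap: 0.0513
grip_force: 0.0
```

Run:
```python
from h import *
i,p,d=cap('wrist','w3'); go(.518,.2386,.18,264.4)
```

```text
t 7.85 pos [0.5008 0.0754 0.1888] rpy [ 1.7992e+02 -1.0000e-02 -9.5560e+01] F [ 0.61  0.47 -0.53] gap 0.0514
shift mm [-164.1   -1.3    8.7] rot deg [ 0.08 -0.01  0.04]
```

View pics/w3.png

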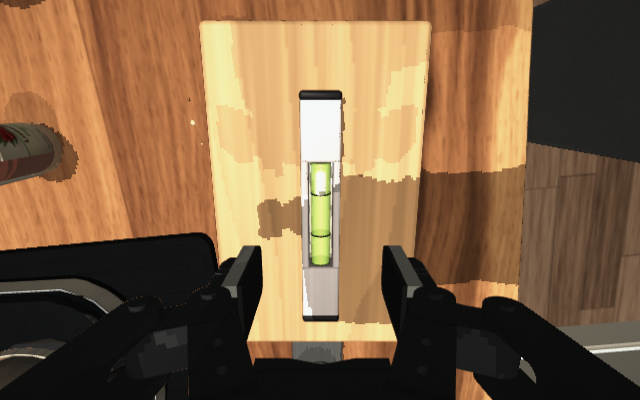

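The wrist view shows the level standing on the board: lines at rows ~195 and ~236, and the bubble at about row 180, towards the feet end (knob end low, as expected). I'll measure the profile.

Run:
```python
from h import *
p=cv2.imread('pics/w3.png').astype(int)
for r in range(156,272,2): print(r,p[r,312:329:4].tolist())
```

```text
156 [[246, 248, 247], [244, 248, 247], [243, 248, 247], [242, 248, 247], [243, 248, 247]]
158 [[246, 248, 247], [245, 248, 247], [243, 248, 247], [242, 247, 247], [243, 248, 247]]
160 [[237, 242, 246], [235, 241, 245], [234, 240, 244], [232, 238, 243], [233, 240, 244]]
162 [[99, 109, 117], [95, 102, 112], [95, 103, 111], [97, 103, 113], [96, 106, 115]]
164 [[91, 191, 165], [102, 212, 185], [127, 208, 203], [97, 208, 178], [83, 179, 152]]
166 [[132, 226, 201], [131, 239, 224], [167, 240, 238], [131, 239, 222], [98, 198, 174]]
168 [[131, 226, 200], [129, 238, 222], [163, 238, 237], [128, 238, 219], [98, 198, 174]]
170 [[131, 225, 200], [144, 245, 233], [188, 248, 247], [142, 244, 230], [99, 199, 174]]
172 [[130, 225, 199], [180, 247, 240], [245, 249, 247], [194, 246, 242], [97, 198, 171]]
174 [[130, 225, 199], [229, 248, 246], [248, 249, 247], [228, 247, 247], [97, 196, 171]]
176 [[130, 225, 199], [230, 248, 247], [248, 248, 247], [228, 247, 247], [97, 196, 171]]
178 [[129, 224, 198], [230, 248, 247], [248, 248, 247], [228, 247, 247], [96, 195, 170]]
180 [[110, 209, 183], [230, 248, 24
[... 3306 characters left out ...]
183, 160]]
256 [[85, 174, 150], [103, 220, 192], [120, 224, 219], [103, 221, 189], [82, 170, 147]]
258 [[65, 149, 124], [103, 220, 191], [119, 224, 218], [102, 221, 188], [64, 149, 123]]
260 [[66, 149, 125], [103, 220, 190], [119, 224, 218], [103, 221, 189], [63, 148, 121]]
262 [[44, 100, 83], [104, 221, 192], [120, 224, 218], [103, 221, 189], [49, 109, 90]]
264 [[64, 69, 76], [59, 132, 111], [99, 191, 184], [61, 136, 114], [62, 67, 72]]
266 [[89, 96, 105], [87, 94, 102], [82, 88, 96], [86, 93, 101], [85, 92, 101]]
268 [[158, 169, 182], [154, 164, 178], [152, 164, 177], [152, 162, 175], [151, 162, 176]]
270 [[180, 192, 206], [175, 186, 201], [173, 185, 199], [174, 185, 198], [174, 186, 199]]
```

The bubble centre is about 32 px from the vial's middle at 1.5 px/mm, or roughly 21 mm, so about 240° of clockwise turn is needed. I'll move over the knob with a wound-back wrist.

{"fn": "arm_command", "kwargs": {
  "targets": [
    [0.65,-50,0,-12,0,0,-8],
    [0.65,-100,0,-12,0,0,-16],
    [0.65,-165,-1,-12,0,0,-55.5],
    [0.65,-165,-1,-12,0,0,-55.5],
    [0.65,-165,-1,-12,0,0,-55.5],
    [0.65,-165,-1,-12,0,0,-55.5],
    [0.65,-165,-1,-12,0,0,-55.5],
    [0.65,-165,-1,-12,0,0,-55.5],
    [0.65,-165,-1,-12,0,0,-55.5],
    [0.65,-165,-1,-12,0,0,-55.5]
  ]
}}

```text
t: 8.85
tcp_pos: [0.5182, 0.2395, 0.2014]
tool_rot: [3.141, 0.0, -0.701]
wrist_force: [-0.5, 0.3, 0.5]
finger_gap: 0.0557
grip_force: 0.0
```

Run:
```python
from h import *
i,p,d=cap('wrist','w4'); 
C=cloud(i,d);Z=C[...,2]
near=(abs(C[...,0]-.518)<.035)&(abs(C[...,1]-.2395)<.035)
m=((Z>.085)&(Z<.11)&(d>0)&near).astype(np.uint8)
cs,_=cv2.findContours(m,0,2); c=max(cs,key=cv2.contourArea)
print(cv2.boundingRect(c), np.median(Z[m>0]))
w=np.array([ray(i,u,v,.096)[:2] for u,v in c[:,0].astype(float)],np.float32)
print(cv2.minEnclosingCircle(w*1000),cv2.fitEllipse(w*1000))
go(.518,.2395,.09,320)
```

```text
(291, 177, 55, 54) 0.09558440399788198
((521.7526245117188, 239.12632751464844), 18.426536560058594) ((521.8338012695312, 239.42686462402344), (33.64620590209961, 35.237586975097656), 44.05180358886719)
t 8.9 pos [0.5182 0.2395 0.2014] rpy [ 1.7999e+02  1.0000e-02 -4.0160e+01] F [-0.11 -0.24  0.45] gap 0.0555
shift mm [-2.000e-01  1.000e-01  1.114e+02] rot deg [ 0.01  0.01 -0.16]
```

View pics/w4.png

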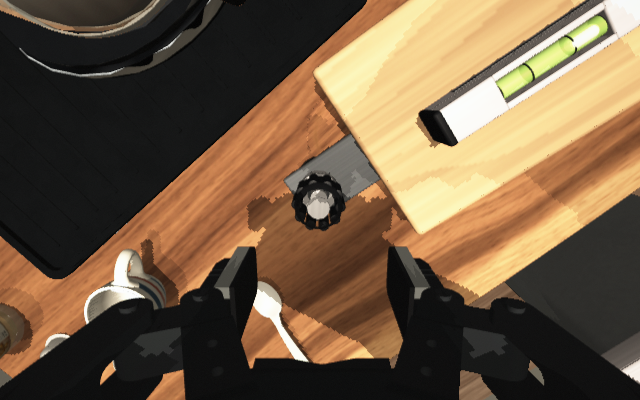

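The knob's circle is at (318,202) under the jaws, and the level's bubble is visible at upper right (590,28), still at the far end. The knob is at about (519.3, 240) mm, so I'll descend and grip.

{"fn": "arm_command", "kwargs": {
  "targets": [
    [0.65,0.5,-1,40,0,0,0],
    [0.65,0.5,-1,80,0,0,0],
    [0.65,0.5,-1,102,0,0,0],
    [0.65,0.5,-1,110,0,0,0],
    [0.65,0.5,-1,111,0,0,0],
    [0.65,0.5,-1,111,0,0,0],
    [0.0,0.5,-1,111,0,0,0],
    [0.0,0.5,-1,111,0,0,0],
    [0.0,0.5,-1,111,0,0,0],
    [0.0,0.5,-1,111,0,0,0],
    [0.0,0.5,-1,111,0,0,0]
  ],
  "squeeze": 30
}}

```text
t: 10.0
tcp_pos: [0.5205, 0.2406, 0.0921]
tool_rot: [-3.139, -0.001, -0.699]
wrist_force: [-0.9, 0.8, 6.7]
finger_gap: 0.0351
grip_force: 29.5
```

{"fn": "arm_command", "kwargs": {
  "targets": [
    [0.0,0,-1.2,0,0,0,8],
    [0.0,0,-1.2,0,0,0,16],
    [0.0,0,-1.2,0,0,0,24],
    [0.0,0,-1.2,0,0,0,32],
    [0.0,0,-1.2,0,0,0,40],
    [0.0,0,-1.2,0,0,0,48],
    [0.0,0,-1.2,0,0,0,56],
    [0.0,0,-1.2,0,0,0,64],
    [0.0,0,-1.2,0,0,0,72],
    [0.0,0,-1.2,0,0,0,80],
    [0.0,0,-1.2,0,0,0,88],
    [0.0,0,-1.2,0,0,0,96]
  ]
}}

```text
t: 11.2
tcp_pos: [0.5214, 0.2407, 0.0921]
tool_rot: [-3.139, 0.002, -2.381]
wrist_force: [0.1, -2.5, 6.4]
finger_gap: 0.0355
grip_force: 29.7
```

{"fn": "arm_command", "kwargs": {
  "targets": [
    [0.0,0,0,0,0,0,8],
    [0.0,0,0,0,0,0,16],
    [0.0,0,0,0,0,0,24],
    [0.0,0,0,0,0,0,32],
    [0.0,0,0,0,0,0,40],
    [0.0,0,0,0,0,0,48],
    [0.0,0,0,0,0,0,56],
    [0.0,0,0,0,0,0,64],
    [0.0,0,0,0,0,0,72],
    [0.0,0,0,0,0,0,80],
    [0.0,0,0,0,0,0,88],
    [0.0,0,0,0,0,0,96]
  ]
}}

```text
t: 12.4
tcp_pos: [0.5212, 0.2399, 0.0921]
tool_rot: [3.141, 0.003, 2.226]
wrist_force: [0.8, -8.3, 9.1]
finger_gap: 0.035
grip_force: 29.9
```

{"fn": "arm_command", "kwargs": {
  "targets": [
    [0.0,0,0,0,0,0,8],
    [0.0,0,0,0,0,0,16],
    [0.0,0,0,0,0,0,24],
    [0.0,0,0,0,0,0,32],
    [0.0,0,0,0,0,0,36],
    [0.0,0,0,0,0,0,36],
    [0.0,0,0,0,0,0,36]
  ]
}}

```text
t: 13.1
tcp_pos: [0.5209, 0.2398, 0.0921]
tool_rot: [3.139, 0.002, 1.603]
wrist_force: [-0.2, -6.9, 9.5]
finger_gap: 0.0353
grip_force: 30.0
```

{"fn": "arm_command", "kwargs": {
  "targets": [
    [0.3,0,0,0,0,0,0],
    [0.6,0,0,0,0,0,0],
    [0.65,0,0,0,0,0,0],
    [0.65,0,0,-30,0,0,0],
    [0.65,0,0,-70,0,0,0],
    [0.65,-40,-6,-97,0,0,7.5],
    [0.65,-90,-14,-97,0,0,7.5],
    [0.65,-140,-22,-97,0,0,7.5],
    [0.65,-164,-25,-97,0,0,7.5],
    [0.65,-164,-25,-97,0,0,7.5],
    [0.65,-164,-25,-97,0,0,7.5],
    [0.65,-164,-25,-97,0,0,7.5]
  ]
}}

```text
t: 14.3
tcp_pos: [0.5007, 0.077, 0.1876]
tool_rot: [3.142, -0.0, 1.474]
wrist_force: [0.5, -0.0, -0.9]
finger_gap: 0.0559
grip_force: 0.0
```

{"fn": "arm_command", "kwargs": {
  "targets": [
    [0.65,0,0,0,0,0,0],
    [0.65,0,0,0,0,0,0],
    [0.65,0,0,0,0,0,0],
    [0.65,0,0,0,0,0,0],
    [0.65,0,0,0,0,0,0],
    [0.65,0,0,0,0,0,0]
  ]
}}

```text
t: 14.9
tcp_pos: [0.5006, 0.0762, 0.1876]
tool_rot: [3.142, -0.0, 1.474]
wrist_force: [-1.1, -0.3, -0.5]
finger_gap: 0.0554
grip_force: 0.0
```

Run:
```python
from h import *
i,p,d=cap('wrist','w5'); go(.5025,.0765,.19,84.4)
cv2.imwrite('pics/w5c.png',cv2.resize(p[60:340,260:380],None,fx=2,fy=2,interpolation=cv2.INTER_CUBIC))
```

```text
t 14.95 pos [0.5006 0.0762 0.1875] rpy [-180.     -0.     84.44] F [-0.52 -1.29  0.11] gap 0.0553
shift mm [ 0.5  1.9 -2.5] rot deg [-0.   -0.    0.04]
```

View pics/w5c.png

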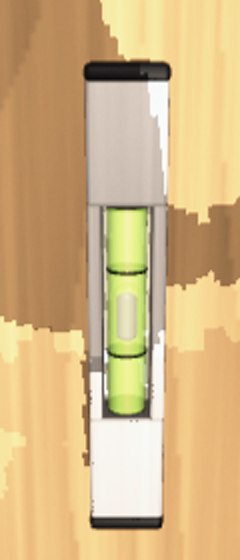

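The crop shows the bubble at rows 292–341 between the lines at 271 and 355, close to centred. I'll wait for it to settle and measure.

{"fn": "arm_command", "kwargs": {
  "targets": [
    [0.3,0,0,0,0,0,0],
    [0.16,0,2,0,0,0,0],
    [0.16,0,2,0,0,0,0],
    [0.16,0,2,0,0,0,0],
    [0.16,0,2,0,0,0,0],
    [0.16,0,2,0,0,0,0],
    [0.16,0,2,0,0,0,0],
    [0.16,0,2,0,0,0,0],
    [0.16,0,2,0,0,0,0],
    [0.16,0,2,0,0,0,0],
    [0.16,0,2,0,0,0,0],
    [0.16,0,2,0,0,0,0]
  ]
}}

```text
t: 16.15
tcp_pos: [0.5026, 0.076, 0.1876]
tool_rot: [3.142, -0.0, 1.474]
wrist_force: [-0.3, -0.5, 0.2]
finger_gap: 0.0136
grip_force: 0.0
```

```bash
cat >> h.py <<'E'
def prof(p,u0,u1,r0=150,r1=290):
    """rows of the lines (dark) and of the pale bubble (high blue / low saturation) in strip"""
    s=p[r0:r1,u0:u1].astype(float); g=s[...,1].mean(1); b=(s[...,0]/s[...,1]).mean(1)
    for k in range(0,r1-r0): 
        if k%2==0 or g[k]<120: print(r0+k,int(g[k]),round(b[k],2),end=' | ')
    print()
E
python3 - <<'E'
from h import *
from scipy.ndimage import gaussian_filter1d
i,p,d=cap('wrist','w6'); go(.5025,.0765,.122,84.4)
q=cv2.imread('pics/w5.png')
for im in (q,p): prof(im,320,327,160,270)
E
```

```text
t 16.2 pos [0.5026 0.076  0.1876] rpy [180.     0.    84.44] F [-0.47 -0.13  0.66] gap 0.0135
shift mm [ 0.5 -0.2 65.6] rot deg [0.   0.   0.04]
160 187 0.94 | 162 152 0.93 | 163 75 0.92 | 164 71 0.58 | 166 237 0.62 | 168 243 0.65 | 170 243 0.65 | 172 243 0.65 | 174 243 0.65 | 176 243 0.65 | 178 243 0.65 | 180 243 0.64 | 182 243 0.64 | 184 243 0.64 | 186 243 0.64 | 188 243 0.64 | 190 243 0.64 | 192 228 0.55 | 194 228 0.55 | 196 97 0.53 | 198 231 0.6 | 200 243 0.64 | 202 239 0.6 | 204 243 0.62 | 206 235 0.73 | 208 226 0.85 | 210 222 0.84 | 212 222 0.84 | 214 222 0.84 | 216 222 0.84 | 218 222 0.84 | 220 222 0.84 | 222 222 0.84 | 224 221 0.84 | 226 221 0.84 | 228 217 0.83 | 230 230 0.68 | 232 231 0.54 | 234 228 0.53 | 236 227 0.52 | 238 68 0.62 | 240 238 0.59 | 242 243 0.61 | 244 242 0.61 | 246 243 0.61 | 248 242 0.6 | 250 243 0.6 | 252 243 0.6 | 254 242 0.6 | 256 241 0.59 | 258 228 0.51 | 260 227 0.51 | 262 227 0.51 | 264 228 0.51 | 266 198 0.51 | 267 105 0.6 | 268 83 0.94 | 
160 193 0.94 | 162 153 0.93 | 163 75 0.93 | 164 93 0.53 | 166 240 0.6 | 168 244 0.63 | 170 244 0.63 | 172 244 0.63 | 174 244 0.62 | 176 244 0.62 | 178 244 0.62 | 180 244 0.62 | 182 244 0.62 | 184 244 0.62 | 186 244 0.62 | 188 244 0.62 | 190 244 0.62 | 192 229 0.53 | 194 228 0.53 | 196 78 0.54 | 198 236 0.59 | 200 244 0.62 | 202 242 0.6 | 204 243 0.61 | 206 239 0.66 | 208 227 0.77 | 210 223 0.76 | 212 224 0.76 | 214 224 0.76 | 216 224 0.76 | 218 224 0.76 | 220 223 0.76 | 222 223 0.76 | 224 223 0.76 | 226 223 0.76 | 228 225 0.73 | 230 237 0.63 | 232 230 0.52 | 234 228 0.51 | 236 219 0.51 | 238 79 0.6 | 240 243 0.6 | 242 243 0.6 | 244 243 0.6 | 246 243 0.6 | 248 243 0.59 | 250 243 0.59 | 252 242 0.59 | 254 242 0.59 | 256 242 0.58 | 258 228 0.51 | 260 227 0.5 | 262 227 0.5 | 264 228 0.51 | 266 165 0.53 | 267 92 0.74 | 268 94 0.93 |
```

The bubble is settled, spanning rows 202–232 against lines at 196 and 238, so it is within about 0.7 mm of the middle. Now I press down with the fingertips on the two rails, leaving the vial visible between them.

{"fn": "arm_command", "kwargs": {
  "targets": [
    [0.16,0,-1.2,25,0,0,0],
    [0.16,0,-1.2,45,0,0,0],
    [0.16,0,-1.2,56,0,0,0],
    [0.16,0,-1.2,60,0,0,0],
    [0.16,0,-1.2,61,0,0,0],
    [0.16,0,-1.2,62,0,0,0],
    [0.16,0,-1.2,62,0,0,0]
  ]
}}

```text
t: 16.9
tcp_pos: [0.5019, 0.0761, 0.1262]
tool_rot: [3.141, -0.0, 1.474]
wrist_force: [-0.1, -0.0, 0.3]
finger_gap: 0.0132
grip_force: 0.0
```

{"fn": "arm_command", "kwargs": {
  "targets": [
    [0.16,0,0,0.5,0,0,0],
    [0.16,0,0,1.0,0,0,0],
    [0.16,0,0,1.0,0,0,0]
  ]
}}

```text
t: 17.2
tcp_pos: [0.5015, 0.0761, 0.1247]
tool_rot: [3.141, -0.0, 1.474]
wrist_force: [-0.3, 0.2, -0.1]
finger_gap: 0.0138
grip_force: 0.0
```

{"fn": "arm_command", "kwargs": {
  "targets": [
    [0.16,0,0,0.5,0,0,0],
    [0.16,0,0,1.0,0,0,0],
    [0.16,0,0,1.0,0,0,0]
  ]
}}

```text
t: 17.5
tcp_pos: [0.5013, 0.0761, 0.1235]
tool_rot: [-3.141, -0.0, 1.474]
wrist_force: [0.2, 0.2, -0.3]
finger_gap: 0.0131
grip_force: 0.0
```

{"fn": "arm_command", "kwargs": {
  "targets": [
    [0.16,0,0,0.5,0,0,0],
    [0.16,0,0,1.0,0,0,0],
    [0.16,0,0,1.0,0,0,0]
  ]
}}

```text
t: 17.8
tcp_pos: [0.5015, 0.0761, 0.1233]
tool_rot: [3.141, 0.0, 1.474]
wrist_force: [-3.7, -0.3, 9.9]
finger_gap: 0.0138
grip_force: 5.1
```

{"fn": "arm_command", "kwargs": {
  "targets": [
    [0.16,0,0,0,0,0,0],
    [0.16,0,0,0,0,0,0],
    [0.16,0,0,0,0,0,0],
    [0.16,0,0,0,0,0,0],
    [0.16,0,0,0,0,0,0],
    [0.16,0,0,0,0,0,0],
    [0.16,0,0,0,0,0,0],
    [0.16,0,0,0,0,0,0],
    [0.16,0,0,0,0,0,0],
    [0.16,0,0,0,0,0,0],
    [0.16,0,0,0,0,0,0],
    [0.16,0,0,0,0,0,0]
  ]
}}

```text
t: 19.0
tcp_pos: [0.5015, 0.0761, 0.1233]
tool_rot: [3.141, 0.0, 1.474]
wrist_force: [-3.9, -0.4, 10.2]
finger_gap: 0.0135
grip_force: 5.1
```

Run:
```python
from h import *
i,p,d=cap('wrist','w7'); go(.5015,.0761,.1233,84.4)
cv2.imwrite('pics/w7c.png',cv2.resize(p[60:400,220:430],None,fx=1.75,fy=1.75,interpolation=cv2.INTER_CUBIC))
```

```text
t 19.05 pos [0.5015 0.0761 0.1233] rpy [179.97   0.    84.44] F [-3.47 -0.45 10.69] gap 0.0136
shift mm [ 0.  0. -0.] rot deg [0.03 0.   0.04]
```

View pics/w7c.png

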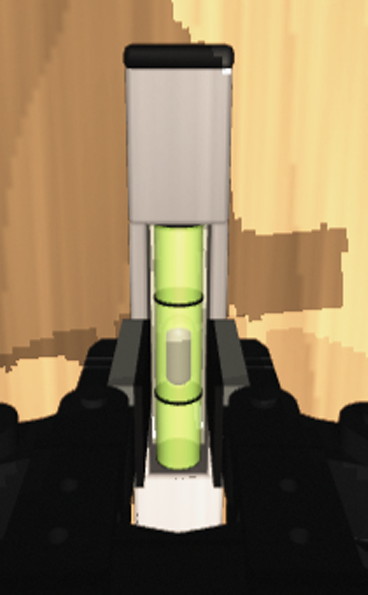

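Under load the bubble is at rows 328–386, centred between the lines at about 302 and 402, with a steady push of about 10.2 N. I'm handing in.

```bash
python3 -c "
from h import *
print(workorder.job_done())"
```

```text
the job is handed in; nothing more can be done
None
```

The job is handed in: the level lies lengthwise on the middle of the board, the knob was turned about 228° clockwise, and the bubble rests between the lines while the arm holds a steady push of about 10 N on the level, 19 s into the 72 s allowed; nothing else was touched that I could see, and no verdict came back.

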